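Find the stamped slide box and push it to the dispatch rail

ROBOT

A 6-joint arm with a two-finger parallel gripper is mounted at the origin on a cart in front of the work surface, level with it; the furniture and walls round the work are solid. World frame = base frame: x ahead of the robot, y to its left, z up, the work surface at z = 0. Lengths are in m, angles in rad, forces in N, time in s.
With the tool pointing down it reaches from about 0.3 to 0.875 m from the base axis. Payload 6.4 kg.
Tool frame: the origin (TCP) lies midway between the tips of the shut fingers; the grasp point (between the pads) lies 19 mm behind it (ctrl.pinch_z is the distance from the TCP to the grasp point, in m); z points along the fingers, y is the line along which they close (so a half turn about z gives the same grasp; the last joint's range is limited). The gripper opens to 85 mm and grips with 20 to 120 N. Pads are 22 mm wide; open, the fingers measure 114 mm over their backs; the gripper's body (76 mm by 85 mm) begins 54 mm behind the grasp point. The pads swing forward as they close: fully open they stand 13 mm farther back than shut.
Start: joints at [-1.539, 0.181, 1.607, -0, 1.354, -0.206], TCP at [0.135, -0.559, 0.231] pointing down, gripper open.
Joint ranges: [-2.99, 2.99], [-0.89, 2.07], [0.3, 2.58], [-1.14, 4.28], [0, 2.63], [-3.12, 3.12]. Speed limits (rad/s): [2.57, 2.57, 3.01, 3.14, 3.14, 3.14].

INTERFACE

Orientations are given as a unit quaternion [w, x, y, z].
In Python, from bench import ctrl gives the robot as it stands.
- The arm moves only by the tool apply_moves, never from a script. Its argument "moves" is a list of rows, each an object with "jaw": the opening, from 0 (shut) to 1 (fully open); "offset": the shift along the tool's x, y, z in mm, a list of three; "rot": the turn, a rotation vector about the tool's x, y, z in degrees, a list of three. In form: [{"jaw": jaw, "offset": [dx, dy, dz], "rot": [ax, ay, az]}, ...]. A call has exactly 5 rows; each row shifts and turns the commanded pose from where the row before left it, along the tool's axes as they then stand; what a row does not reach is not made up. A row lasts 1/8 s, in which the tool goes at most 62.5 mm and 10.7 degrees, less where a joint would pass 70% of its speed; a pose out of reach is approached as far as the arm can. A call is refused whole if a number of a shift passes 62.5 or a number of a turn 10.7, either way. A call with a gripper value outside its range is refused whole. The fingers move at their own pace and stop on an object; the grip force is fixed at half the most. Time passes only in rows, so rows that do not move let the fingers close, or fill a call up. It gives the time, the measured TCP pose, the force, the opening and the grip force at its end, in the units of the state.
- ctrl.get_obs(): the state, without advancing time (a new reading comes with each control period).
- ctrl.camera(name): name is "scene" or "top"; returns (picture, depth): 384x512x3 uint8, red, green, blue; 384x512 float32, m along the optical axis (not along the pixel's ray), 0 where there is no reading.
- ctrl.camera_params(name): a dict with "K" (3x3 intrinsics, pixels), "dist" ([k1, k2, p1, p2, k3] as OpenCV has them; the pictures are not rectified), "cam_to_world" (4x4, takes a point from camera to world coordinates). Camera axes: x right, y down, z forward; pixel columns grow to the right and rows downward; lengths in m; the calibration is good to about 2 mm. A picture is of the moment at which its call begins. camera_params takes no time and is no camera call.
- ctrl.hand_in(): hands the job in; it is judged then, once.
Trained networks look in the newest picture that a camera, given by its name, has taken for a name from the list of things; names that differ only in an ending like _2 or _b are one class to them, and where a whole thing is asked for, a point or a joint stands for the part that bears it (a point fixed in the world has none). Each returns a list of dicts, best first, with "score" (0 to 1); they miss things now and then, are a little off and sometimes report something else, mostly with a low value. They report only what shows in the picture. A call takes as long as a camera call.
- ctrl.outline_of(camera, target): "region" (384x512 bool, what is visible of it) and "position" ([column, row] in pixels, amid what is visible of it).
The state is a dict: "time_s": time; "q": joint angles; "dq": joint speeds; "joint_efforts": joint torques, N m; "eef_pos": TCP position; "eef_rot": TCP orientation; "wrist_force": force on the tool from outside, world axes, zero at the start; "torque": the same for the moment, N m; "opening": opening from 0.0 (shut) to 1.0 (fully open); "grasp_force": force on a finger pad.
Only numpy, scipy, OpenCV 4.12 (cv2) and the standard library are available. Lean on these libraries where they do the work, as an engineer would, in place of code of your own. Each camera call takes 0.05 s, during which the arm holds its last target. There are 200 camera calls.

TASK

One of the two cardboard boxes has a white stamp (a ring with a cross, between two bars) on its underside. Without picking anything up, tip each box over away from you onto its back so that its underside faces you, then push the stamped one forward until it lies squarely against the low metal rail. Leave the unstamped box lying on its back well short of the rail, and do not disturb the other things on the desk.

Things in the scene. Friction and masses are not known exactly. Their poses are not given: they have to be found in the camera images.
- carton_1_mid (a point): centre of one of two like closed brown cardboard slide boxes, 44 (x) x 100 (y) x 90 (z) mm, solid, about 0.2 kg, loose, upright at the start, one left, one right (which is which varies). z points to its lid (up while it stands), x away from the robot, paper label on the broad near side. On its back its x points down and z away from the robot; it is then 44 mm high and 90 mm deep.
- carton_2_mid (a point): centre of the other box, same size and axes. A level push at 70 to 85 mm height on the middle of a standing box's broad near side (-x face) tips it over its far lower edge; beyond about 26 degrees it falls by itself. Its centre then lies about 70 mm farther from the robot than before. It slides on the desk when pushed low.
- stamp_mid (a point): the centre of the white paint stamp (a ring 35 mm across with a diagonal cross inside, and a straight bar on either side), in the middle of the underside of the stamped box: 45 mm from that box's centre and at least 120 mm from the other's. It is hidden until the box is tipped; the other's underside is bare.
- rail: low straight aluminium rail fixed to the desk beyond the boxes, running across (along its y), 600 mm long, 18 mm deep, 24 mm high. Origin on the desk under the middle of its near face; its x axis points away from the robot, square to the rail. A box that lies on its back squarely against it has its centre at x = -45 mm in this frame.
- mailer: bystander: flat blue plastic slide box 31 x 83 x 22 mm lying between the boxes, roughly pointing away from the robot (its y axis is its length); origin under its centre; to be left alone
- bottle: bystander: amber bottle 41 mm across, 82 mm high, standing to the left; origin under its centre; to be left alone
- jar: bystander: small open glass jar 61 mm across, 60 mm high, standing to the right; origin under its centre; to be left alone

How it is judged:
By the outcome, as a careful person would: the job done as asked, in the order asked, and still so for the second after the job is handed in, with the robot touching nothing.
It also fails if it takes over 51 s, if anything falls off the work surface, if the arm or the gripper's body presses on something with over 40 N, if the wrist force passes 120 N, or if a joint passes its speed limit or range.

## Working session

There is one attempt and no reset: what is moved stays moved. The work goes in short steps, Python scripts to look and compute and a tool call to move; the robot and the scene stay as the last step left them, time stands still between calls to the robot, and variables do not carry over. Pictures are saved under pics/ and viewed, at most 10 in all, crops included, and the job is handed in when it is done.

Besides the shell and the picture viewer there is one more tool, called after "Call:" as a command line: name --argument value ..., lists and objects as JSON in quotes. apply_moves: Moves the arm, as the interface text tells. Its arguments: {"type":"object","properties":{"moves":{"type":"array"}},"required":["moves"]}

```bash
mkdir -p pics
cat > h.py <<'E'
import numpy as np, cv2
from bench import ctrl
def world(cam,pix,dep):
    P=ctrl.camera_params(cam);K=np.array(P["K"]);D=np.array(P["dist"]);T=np.array(P["cam_to_world"])
    u=cv2.undistortPoints(np.float64(pix).reshape(-1,1,2),K,D).reshape(-1,2)
    c=np.c_[u*np.c_[dep],dep]
    return c@T[:3,:3].T+T[:3,3]
def cloud(cam,mask,depth):
    r,c=np.nonzero(mask&(depth>0)); return world(cam,np.c_[c,r],depth[r,c])
E
python3 - <<'E'
from h import *
ims=[]
for cam in("scene","top"):
    im,d=ctrl.camera(cam); ims.append(im); print(cam,np.round(np.array(ctrl.camera_params(cam)["cam_to_world"])[:3,3],2))
    for t in("carton_1_mid","rail","mailer","bottle","jar"):
        for o in ctrl.outline_of(cam,t)[:3]:
            p=cloud(cam,o["region"],d)
            if len(p)<10: continue
            top=p[p[:,2]>np.percentile(p[:,2],95)-.012]
            rect=cv2.minAreaRect((top[:,:2]*1000).astype(np.float32))
            print(t,round(o["score"],2),np.round(o["position"]),"lo",np.percentile(p,2,0).round(3),"hi",np.percentile(p,98,0).round(3),"toprect",np.round(rect[0]),np.round(rect[1]),round(rect[2],1))
cv2.imwrite("pics/a.png",cv2.resize(np.vstack(ims),None,fx=.78,fy=.78)[:,:,::-1])
s=ctrl.get_obs();print(s["time_s"],s["eef_pos"],s["eef_rot"])
E
```

```text
scene [-0.02  0.67  0.83]
carton_1_mid 0.61 [248. 237.] lo [0.427 0.109 0.007] hi [0.481 0.204 0.091] toprect [455. 152.] [102.  46.] 79.8
rail 0.69 [212. 191.] lo [ 0.68  -0.298  0.   ] hi [0.711 0.287 0.026] toprect [697. -12.] [ 23. 609.] 1.8
mailer 0.75 [276. 220.] lo [ 0.441 -0.041 -0.002] hi [0.486 0.042 0.024] toprect [456.   1.] [84. 33.] 87.8
bottle 0.92 [169. 271.] lo [0.514 0.364 0.003] hi [0.544 0.399 0.082] toprect [534. 378.] [23. 23.] 81.7
jar 0.7 [313. 144.] lo [ 0.569 -0.45   0.01 ] hi [ 0.627 -0.388  0.063] toprect [ 598. -418.] [58. 60.] 76.4
top [ 0.4  -0.03  1.35]
carton_1_mid 0.93 [204. 240.] lo [0.43  0.102 0.017] hi [0.482 0.198 0.095] toprect [458. 151.] [98. 44.] 77.4
rail 0.72 [256. 160.] lo [ 0.683 -0.304  0.   ] hi [0.716 0.282 0.03 ] toprect [700. -13.] [ 21. 608.] 2.0
rail 0.35 [202. 241.] lo [0.431 0.102 0.026] hi [0.482 0.197 0.095] toprect [458. 151.] [98. 44.] 77.4
mailer 0.86 [256. 239.] lo [ 0.443 -0.04   0.015] hi [0.472 0.042 0.028] toprect [457.   1.] [82. 28.] 89.0
mailer 0.15 [294. 222.] lo [ 0.476 -0.171  0.057] hi [ 0.519 -0.078  0.095] toprect [ 498. -125.] [96. 43.] 85.5
bottle 0.58 [132. 214.] lo [0.519 0.357 0.019] hi [0.55  0.387 0.085] toprect [537. 376.] [24. 22.] 86.3
jar 0.86 [390. 187.] lo [ 0.571 -0.446 -0.001] hi [ 0.629 -0.387  0.062] toprect [ 602. -416.] [55. 59.] 42.5
0.6 [ 0.13547409 -0.55885496  0.23134716] [ 6.05900849e-05  9.92936798e-01  1.18644473e-01 -1.65229391e-05]
```

View pics/a.png

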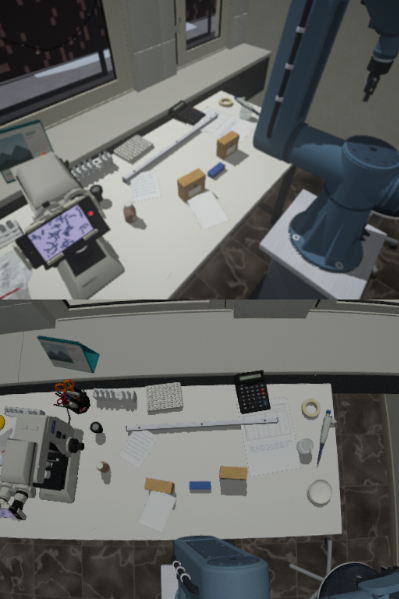

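The top view shows the left box at about (159,486), the right box at about (233,473), the mailer between them at (200,486) and the rail at about row 425. The outlines agree with this. I'll write a planner helper, then tip the right box first.

```bash
cat >> h.py <<'E'
from scipy.spatial.transform import Rotation as R
def plan(wps,start=None):
    """wps: list of (x,y,z,yaw_deg,nrows) -> rows of tool offset mm, rot z deg"""
    s=ctrl.get_obs(); q=s["eef_rot"]; p=np.array(s["eef_pos"]); M=R.from_quat([q[1],q[2],q[3],q[0]]).as_matrix()
    yaw=np.degrees(np.arctan2(M[1,0],M[0,0])); print("t",s["time_s"],"p",p.round(3),"yaw",yaw.round(1),"z",M[:,2].round(3),"F",np.round(s["wrist_force"],1),"op",round(s["opening"],2))
    for x,y,z,w,n in wps:
        d=(np.array([x,y,z])-p)/n; dw=(w-yaw)/n
        for i in range(n):
            a=np.radians(yaw); c,sn=np.cos(a),np.sin(a)
            print(np.round([1000*(c*d[0]+sn*d[1]),1000*(sn*d[0]-c*d[1]),-1000*d[2]],1),"rz",round(-dw,1)); yaw+=dw
        p=np.array([x,y,z]);print('--')
E
python3 -c "
from h import *
plan([(.43,-.12,.2,-4.5,10),(.43,-.12,.07,-4.5,3)])"
```

```text
t 0.6 p [ 0.135 -0.559  0.231] yaw 13.6 z [-0. -0. -1.] F [-0.5  0.8 -0. ] op 1.0
[ 39.  -35.7   3.1] rz 1.8
[ 37.8 -36.9   3.1] rz 1.8
[ 36.6 -38.1   3.1] rz 1.8
[ 35.4 -39.2   3.1] rz 1.8
[ 34.1 -40.3   3.1] rz 1.8
[ 32.9 -41.4   3.1] rz 1.8
[ 31.5 -42.4   3.1] rz 1.8
[ 30.2 -43.4   3.1] rz 1.8
[ 28.8 -44.3   3.1] rz 1.8
[ 27.4 -45.2   3.1] rz 1.8
--
[ 0.  -0.  43.3] rz -0.0
[ 0.  -0.  43.3] rz -0.0
[ 0.  -0.  43.3] rz -0.0
--
```

Call:
apply_moves --moves '[{"jaw": 0.5, "offset": [39, -36, 3], "rot": [0, 0, 1.8]}, {"jaw": 0.5, "offset": [38, -37, 3], "rot": [0, 0, 1.8]}, {"jaw": 0.5, "offset": [37, -38, 3], "rot": [0, 0, 1.8]}, {"jaw": 0.5, "offset": [35, -39, 3], "rot": [0, 0, 1.8]}, {"jaw": 0.5, "offset": [34, -40, 3], "rot": [0, 0, 1.8]}]'

```text
time_s: 1.23
eef_pos: [0.2834, -0.3383, 0.2164]
eef_rot: [0.0, 0.999, 0.04, 0.0]
wrist_force: [0.3, 0.1, 0.7]
opening: 0.5
grasp_force: 0.0
```

Call:
apply_moves --moves '[{"jaw": 0.5, "offset": [33, -41, 3], "rot": [0, 0, 1.8]}, {"jaw": 0.5, "offset": [32, -42, 3], "rot": [0, 0, 1.8]}, {"jaw": 0.5, "offset": [30, -43, 3], "rot": [0, 0, 1.8]}, {"jaw": 0.5, "offset": [29, -44, 3], "rot": [0, 0, 1.8]}, {"jaw": 0.5, "offset": [27, -45, 3], "rot": [0, 0, 1.8]}]'

```text
time_s: 1.85
eef_pos: [0.4309, -0.1203, 0.2016]
eef_rot: [0.0, 0.999, -0.039, 0.001]
wrist_force: [0.1, -0.1, -0.5]
opening: 0.498
grasp_force: 0.0
```

```bash
python3 -c "
from h import *
plan([(.43,-.12,.07,-4.5,3)])"
```

```text
t 1.85 p [ 0.431 -0.12   0.202] yaw -4.4 z [ 0.001 -0.001 -1.   ] F [ 0.1 -0.1 -0.5] op 0.5
[-0.3 -0.1 43.9] rz 0.0
[-0.3 -0.1 43.9] rz 0.0
[-0.3 -0.1 43.9] rz 0.0
--
```

Call:
apply_moves --moves '[{"jaw": 0.5, "offset": [0, 0, 44], "rot": [0, 0, 0]}, {"jaw": 0.5, "offset": [0, 0, 44], "rot": [0, 0, 0]}, {"jaw": 0.5, "offset": [0, 0, 42], "rot": [0, 0, 0]}, {"jaw": 0.5, "offset": [10, 0, 0], "rot": [0, 0, 0]}, {"jaw": 0.5, "offset": [10, 0, 0], "rot": [0, 0, 0]}]'

```text
time_s: 2.48
eef_pos: [0.4518, -0.124, 0.0729]
eef_rot: [0.001, 0.999, -0.038, 0.001]
wrist_force: [0.5, -0.4, -0.2]
opening: 0.499
grasp_force: 0.0
```

Call:
apply_moves --moves '[{"jaw": 0.5, "offset": [10, 0, 0], "rot": [0, 0, 0]}, {"jaw": 0.5, "offset": [6, 0, 0], "rot": [0, 0, 0]}, {"jaw": 0.5, "offset": [6, 0, 0], "rot": [0, 0, 0]}, {"jaw": 0.5, "offset": [6, 0, 0], "rot": [0, 0, 0]}, {"jaw": 0.5, "offset": [6, 0, 0], "rot": [0, 0, 0]}]'

```text
time_s: 3.1
eef_pos: [0.4842, -0.1258, 0.0713]
eef_rot: [-0.0, 0.999, -0.038, 0.0]
wrist_force: [-0.5, -0.1, 0.8]
opening: 0.496
grasp_force: 0.3
```

Call:
apply_moves --moves '[{"jaw": 0.5, "offset": [6, 0, 0], "rot": [0, 0, 0]}, {"jaw": 0.5, "offset": [6, 0, 0], "rot": [0, 0, 0]}, {"jaw": 0.5, "offset": [6, 0, 0], "rot": [0, 0, 0]}, {"jaw": 0.5, "offset": [6, 0, 0], "rot": [0, 0, 0]}, {"jaw": 0.5, "offset": [6, 0, 0], "rot": [0, 0, 0]}]'

```text
time_s: 3.72
eef_pos: [0.5142, -0.1281, 0.0713]
eef_rot: [-0.0, 0.999, -0.038, -0.0]
wrist_force: [-0.0, -0.4, -0.2]
opening: 0.503
grasp_force: 0.0
```

```bash
cat > look.py <<'E'
from h import *
import sys
def go(tag,ts=("carton_1_mid",)):
    for cam in("scene","top"):
        im,d=ctrl.camera(cam); cv2.imwrite(f"pics/{tag}_{cam}.png",im[:,:,::-1])
        for t in ts:
            for o in ctrl.outline_of(cam,t)[:3]:
                p=cloud(cam,o["region"],d)
                if len(p)<8: continue
                top=p[p[:,2]>np.percentile(p[:,2],90)-.01]
                r=cv2.minAreaRect((top[:,:2]*1000).astype(np.float32))
                print(cam,t,round(o["score"],2),np.round(o["position"]),"lo",np.percentile(p,2,0).round(3),"hi",np.percentile(p,98,0).round(3),"top",np.round(r[0]),np.round(r[1]),round(r[2],1))
go(sys.argv[1],sys.argv[2:])
E
python3 look.py b carton_1_mid stamp_mid; python3 -c "
from h import *
plan([])"
```

```text
scene carton_1_mid 0.63 [248. 236.] lo [ 0.427  0.107 -0.001] hi [0.484 0.204 0.091] top [455. 153.] [102.  47.] 80.2
scene carton_1_mid 0.31 [213. 189.] lo [ 0.68  -0.297 -0.002] hi [0.711 0.288 0.026] top [697. -12.] [ 25. 609.] 1.5
scene stamp_mid 0.8 [247. 238.] lo [0.427 0.105 0.001] hi [0.485 0.204 0.091] top [455. 153.] [102.  47.] 80.2
top carton_1_mid 0.93 [203. 239.] lo [0.432 0.102 0.007] hi [0.482 0.197 0.095] top [457. 151.] [97. 44.] 79.2
top stamp_mid 0.87 [204. 238.] lo [0.431 0.102 0.025] hi [0.479 0.197 0.095] top [457. 151.] [98. 44.] 78.3
t 4.025 p [ 0.514 -0.128  0.071] yaw -4.4 z [-0.  0. -1.] F [ 0.2 -0.3 -0.4] op 0.5
```

```bash
python3 -c "
from h import *
plan([(.43,-.12,.1,-4.5,2),(.39,.02,.17,-8,4),(.391,.164,.17,-11,4),(.391,.164,.072,-11,3)])"
```

```text
t 4.025 p [ 0.514 -0.128  0.071] yaw -4.4 z [-0.  0. -1.] F [ 0.2 -0.3 -0.4] op 0.5
[-41.9  -0.8 -14.4] rz 0.1
[-41.9  -0.8 -14.4] rz 0.1
--
[-12.7 -34.1 -17.5] rz 0.9
[-13.2 -33.9 -17.5] rz 0.9
[-13.8 -33.7 -17.5] rz 0.9
[-14.3 -33.5 -17.5] rz 0.9
--
[ -4.8 -35.7  -0. ] rz 0.8
[ -5.2 -35.6  -0. ] rz 0.8
[ -5.7 -35.5  -0. ] rz 0.8
[ -6.2 -35.5  -0. ] rz 0.8
--
[ 0.  -0.  32.7] rz -0.0
[ 0.  -0.  32.7] rz -0.0
[ 0.  -0.  32.7] rz -0.0
--
```

Call:
apply_moves --moves '[{"jaw": 0.5, "offset": [-42, 0, -14], "rot": [0, 0, 0]}, {"jaw": 0.5, "offset": [-42, -1, -14], "rot": [0, 0, 0]}, {"jaw": 0.5, "offset": [-13, -34, -18], "rot": [0, 0, 0.9]}, {"jaw": 0.5, "offset": [-13, -34, -18], "rot": [0, 0, 0.9]}, {"jaw": 0.5, "offset": [-14, -34, -18], "rot": [0, 0, 0.9]}]'

```text
time_s: 4.65
eef_pos: [0.399, -0.0146, 0.154]
eef_rot: [0.0, 0.998, -0.062, 0.0]
wrist_force: [0.9, 0.1, 0.2]
opening: 0.499
grasp_force: 0.0
```

Call:
apply_moves --moves '[{"jaw": 0.5, "offset": [-14, -34, -17], "rot": [0, 0, 0.9]}, {"jaw": 0.5, "offset": [-5, -36, 0], "rot": [0, 0, 0.8]}, {"jaw": 0.5, "offset": [-5, -36, 0], "rot": [0, 0, 0.8]}, {"jaw": 0.5, "offset": [-6, -35, 0], "rot": [0, 0, 0.8]}, {"jaw": 0.5, "offset": [-6, -35, 0], "rot": [0, 0, 0.8]}]'

```text
time_s: 5.28
eef_pos: [0.3905, 0.1648, 0.1704]
eef_rot: [-0.0, 0.995, -0.098, 0.0]
wrist_force: [0.3, -0.6, 0.6]
opening: 0.498
grasp_force: 0.0
```

```bash
python3 look.py c carton_1_mid stamp_mid; python3 -c "
from h import *
plan([(.391,.164,.072,-11,3)])
a=cv2.imread('pics/c_scene.png');b=cv2.imread('pics/c_top.png')
cv2.imwrite('pics/c.png',np.vstack([cv2.resize(a[130:280,140:370],None,fx=2,fy=2),cv2.resize(b[130:280,140:370],None,fx=2,fy=2)])[:600])"
```

```text
scene carton_1_mid 0.89 [247. 236.] lo [0.427 0.107 0.001] hi [0.482 0.204 0.091] top [449. 165.] [ 93. 111.] 27.9
scene stamp_mid 0.7 [245. 237.] lo [0.426 0.109 0.003] hi [0.482 0.204 0.091] top [448. 165.] [ 91. 111.] 27.9
top carton_1_mid 0.56 [208. 237.] lo [0.429 0.102 0.012] hi [0.479 0.192 0.095] top [457. 151.] [98. 43.] 77.6
top carton_1_mid 0.51 [132. 212.] lo [0.518 0.358 0.01 ] hi [0.551 0.391 0.085] top [537. 377.] [21. 26.] 0.6
top stamp_mid 0.77 [206. 238.] lo [0.43  0.102 0.028] hi [0.482 0.193 0.097] top [457. 149.] [101.  43.] 79.3
t 5.575 p [0.391 0.163 0.17 ] yaw -11.2 z [-0. -0. -1.] F [ 0.  -0.3  0. ] op 0.5
[ 0.1 -0.3 32.7] rz -0.1
[ 0.1 -0.3 32.7] rz -0.1
[ 0.1 -0.3 32.7] rz -0.1
--
```

View pics/c.png

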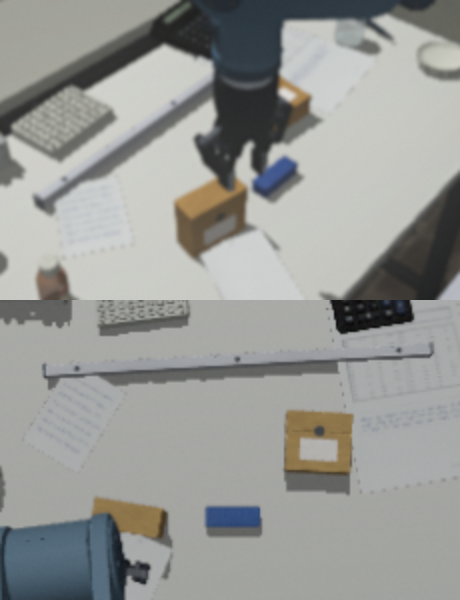

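The right box at crop (318,442) lies on its back with its label up. Its underside isn't clear in this view, so I'll tip the left box now.

Call:
apply_moves --moves '[{"jaw": 0.5, "offset": [0, 0, 33], "rot": [0, 0, 0]}, {"jaw": 0.5, "offset": [0, 0, 33], "rot": [0, 0, 0]}, {"jaw": 0.5, "offset": [0, 0, 33], "rot": [0, 0, 0]}, {"jaw": 0.5, "offset": [10, 0, 0], "rot": [0, 0, 0]}, {"jaw": 0.5, "offset": [10, 0, 0], "rot": [0, 0, 0]}]'

```text
time_s: 6.2
eef_pos: [0.4123, 0.1592, 0.0725]
eef_rot: [-0.0, 0.995, -0.098, 0.001]
wrist_force: [-0.2, -0.4, -0.1]
opening: 0.5
grasp_force: 0.0
```

Call:
apply_moves --moves '[{"jaw": 0.5, "offset": [10, 0, 0], "rot": [0, 0, 0]}, {"jaw": 0.5, "offset": [6, 0, 0], "rot": [0, 0, 0]}, {"jaw": 0.5, "offset": [6, 0, 0], "rot": [0, 0, 0]}, {"jaw": 0.5, "offset": [6, 0, 0], "rot": [0, 0, 0]}, {"jaw": 0.5, "offset": [6, 0, 0], "rot": [0, 0, 0]}]'

```text
time_s: 6.82
eef_pos: [0.4441, 0.1532, 0.0713]
eef_rot: [-0.0, 0.995, -0.097, 0.0]
wrist_force: [0.3, -0.4, 0.9]
opening: 0.502
grasp_force: 0.2
```

Call:
apply_moves --moves '[{"jaw": 0.5, "offset": [6, 0, 0], "rot": [0, 0, 0]}, {"jaw": 0.5, "offset": [6, 0, 0], "rot": [0, 0, 0]}, {"jaw": 0.5, "offset": [6, 0, 0], "rot": [0, 0, 0]}, {"jaw": 0.5, "offset": [6, 0, 0], "rot": [0, 0, 0]}, {"jaw": 0.5, "offset": [6, 0, 0], "rot": [0, 0, 0]}]'

```text
time_s: 7.45
eef_pos: [0.4736, 0.1473, 0.0713]
eef_rot: [-0.0, 0.995, -0.097, -0.0]
wrist_force: [-0.3, 0.9, 0.3]
opening: 0.499
grasp_force: 0.0
```

Call:
apply_moves --moves '[{"jaw": 0.5, "offset": [0, 0, 0], "rot": [0, 0, 0]}, {"jaw": 0.5, "offset": [-40, 0, -10], "rot": [0, 0, 0]}, {"jaw": 0.5, "offset": [-40, 0, -20], "rot": [0, 0, 0]}, {"jaw": 0.5, "offset": [-40, 0, -40], "rot": [0, 0, 0]}, {"jaw": 0.5, "offset": [-10, 40, -50], "rot": [0, 0, 0]}]'

```text
time_s: 8.07
eef_pos: [0.3355, 0.1361, 0.1896]
eef_rot: [-0.0, 0.996, -0.095, -0.001]
wrist_force: [1.8, -1.3, 0.6]
opening: 0.5
grasp_force: 0.0
```

```bash
python3 look.py d carton_1_mid stamp_mid; python3 -c "
from h import *
plan([])
a=cv2.imread('pics/d_scene.png');b=cv2.imread('pics/d_top.png')
cv2.imwrite('pics/d.png',np.vstack([cv2.resize(a[130:280,140:370],None,fx=2,fy=2),cv2.resize(b[130:280,140:370],None,fx=2,fy=2)])[:600])"
```

```text
scene carton_1_mid 0.8 [234. 224.] lo [0.474 0.095 0.005] hi [0.571 0.193 0.045] top [524. 140.] [99. 90.] 80.0
scene stamp_mid 0.79 [231. 232.] lo [ 0.474  0.093 -0.   ] hi [0.574 0.193 0.045] top [525. 141.] [100.  92.] 78.0
top carton_1_mid 0.95 [208. 218.] lo [0.48  0.087 0.021] hi [0.57  0.187 0.049] top [526. 139.] [99. 91.] 78.7
top stamp_mid 0.73 [211. 214.] lo [0.48  0.087 0.015] hi [0.572 0.187 0.049] top [526. 140.] [101.  91.] 78.7
t 8.375 p [0.338 0.135 0.189] yaw -11.2 z [-0.002  0.    -1.   ] F [ 0.3 -0.1 -0.5] op 0.5
```

View pics/d.png

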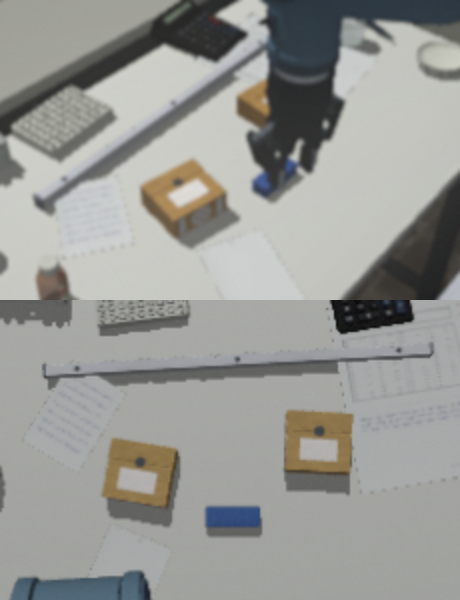

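```bash
python3 -c "
import cv2
a=cv2.imread('pics/d_scene.png')
cv2.imwrite('pics/d2.png',cv2.resize(a[170:260,200:310],None,fx=6,fy=6,interpolation=2))"
```

```text
(no output)
```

View pics/d2.png

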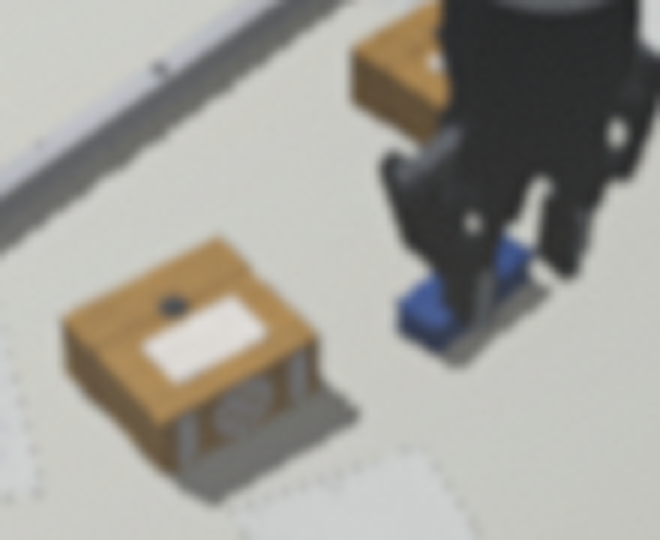

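The left box carries the stamp: ring, cross and bars at about (245,405). The right box's visible underside shows none. I'll push the left box with a wide two-finger contact, turning it about +13° to square with the rail.

```bash
python3 -c "
from h import *
plan([(.437,.1577,.08,-11.3,3),(.437,.1577,.013,-11.3,2)])"
```

```text
t 8.375 p [0.338 0.135 0.189] yaw -11.2 z [-0.002  0.    -1.   ] F [ 0.3 -0.1 -0.5] op 0.5
[ 30.9 -13.9  36.2] rz 0.0
[ 30.9 -13.9  36.2] rz 0.0
[ 30.8 -13.9  36.2] rz 0.0
--
[ 0.  -0.  33.5] rz -0.0
[ 0.  -0.  33.5] rz -0.0
--
```

Call:
apply_moves --moves '[{"jaw": 0.7, "offset": [31, -14, 36], "rot": [0, 0, 0]}, {"jaw": 0.7, "offset": [31, -14, 36], "rot": [0, 0, 0]}, {"jaw": 0.7, "offset": [31, -14, 36], "rot": [0, 0, 0]}, {"jaw": 0.7, "offset": [0, 0, 33], "rot": [0, 0, 0]}, {"jaw": 0.7, "offset": [0, 0, 33], "rot": [0, 0, 0]}]'

```text
time_s: 9.0
eef_pos: [0.4362, 0.1582, 0.0117]
eef_rot: [0.0, 0.995, -0.097, -0.003]
wrist_force: [-0.2, 0.6, 0.4]
opening: 0.7
grasp_force: 0.0
```

Call:
apply_moves --moves '[{"jaw": 0.7, "offset": [8, 0, 0], "rot": [0, 0, 0]}, {"jaw": 0.7, "offset": [8, 0, 0], "rot": [0, 0, 0]}, {"jaw": 0.7, "offset": [8, 0, 0], "rot": [0, 0, 0]}, {"jaw": 0.7, "offset": [6, 0, 0], "rot": [0, 0, 0]}, {"jaw": 0.7, "offset": [6, 0, 0], "rot": [0, 0, 0]}]'

```text
time_s: 9.62
eef_pos: [0.474, 0.1509, 0.0162]
eef_rot: [-0.0, 0.995, -0.097, 0.0]
wrist_force: [-1.2, 0.3, 1.2]
opening: 0.7
grasp_force: 0.9
```

Call:
apply_moves --moves '[{"jaw": 0.7, "offset": [7, 1, 0], "rot": [0, 0, -1.2]}, {"jaw": 0.7, "offset": [7, 1, 0], "rot": [0, 0, -1.2]}, {"jaw": 0.7, "offset": [7, 1, 0], "rot": [0, 0, -1.2]}, {"jaw": 0.7, "offset": [7, 1, 0], "rot": [0, 0, -1.2]}, {"jaw": 0.7, "offset": [7, 1, 0], "rot": [0, 0, -1.2]}]'

```text
time_s: 10.25
eef_pos: [0.5075, 0.1405, 0.0155]
eef_rot: [0.0, 0.999, -0.044, -0.0]
wrist_force: [-1.1, -0.4, 1.0]
opening: 0.7
grasp_force: 0.9
```

Call:
apply_moves --moves '[{"jaw": 0.7, "offset": [7, 1, 0], "rot": [0, 0, -1.2]}, {"jaw": 0.7, "offset": [7, 1, 0], "rot": [0, 0, -1.2]}, {"jaw": 0.7, "offset": [7, 1, 0], "rot": [0, 0, -1.2]}, {"jaw": 0.7, "offset": [7, 1, 0], "rot": [0, 0, -1.2]}, {"jaw": 0.7, "offset": [7, 1, 0], "rot": [0, 0, -1.2]}]'

```text
time_s: 10.88
eef_pos: [0.5422, 0.1339, 0.0155]
eef_rot: [0.0, 1.0, 0.008, 0.0]
wrist_force: [-0.9, 0.0, 1.0]
opening: 0.705
grasp_force: 0.6
```

```bash
python3 look.py e carton_1_mid; python3 -c "
from h import *
plan([(.584,.1313,.013,1.75,5)])
a=cv2.imread('pics/e_scene.png');b=cv2.imread('pics/e_top.png')
cv2.imwrite('pics/e.png',np.vstack([cv2.resize(a[130:280,140:370],None,fx=2,fy=2),cv2.resize(b[130:280,140:370],None,fx=2,fy=2)])[:600])"
```

```text
scene carton_1_mid 0.97 [213. 215.] lo [0.55  0.105 0.003] hi [0.64  0.185 0.046] top [594. 150.] [ 97. 103.] 1.0
top carton_1_mid 0.43 [226. 187.] lo [0.57  0.084 0.027] hi [0.643 0.101 0.049] top [606.  91.] [78. 18.] 5.8
t 11.075 p [0.542 0.134 0.016] yaw 0.8 z [ 0.001  0.    -1.   ] F [ 0.4 -0.2  0.6] op 0.7
[8.4 0.6 0.5] rz -0.2
[8.4 0.7 0.5] rz -0.2
[8.4 0.7 0.5] rz -0.2
[8.4 0.7 0.5] rz -0.2
[8.4 0.8 0.5] rz -0.2
--
```

View pics/e.png

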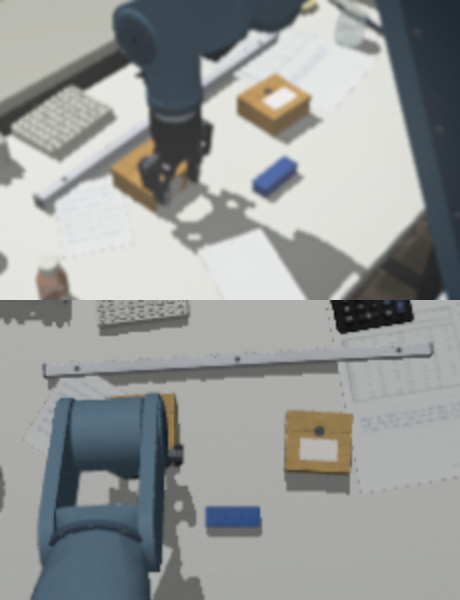

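The box follows squarely, and the right box's underside at (262,115) is bare, which confirms the choice. I'll continue to the rail.

Call:
apply_moves --moves '[{"jaw": 0.7, "offset": [8, 0.5, 0], "rot": [0, 0, -0.5]}, {"jaw": 0.7, "offset": [8, 0.5, 0], "rot": [0, 0, -0.4]}, {"jaw": 0.7, "offset": [8, 0, 0], "rot": [0, 0, 0]}, {"jaw": 0.7, "offset": [6, 0, 0], "rot": [0, 0, 0]}, {"jaw": 0.7, "offset": [4, 0, 0], "rot": [0, 0, 0]}]'

```text
time_s: 11.7
eef_pos: [0.5761, 0.1338, 0.0155]
eef_rot: [0.0, 1.0, 0.015, -0.0]
wrist_force: [-2.5, -0.7, 0.9]
opening: 0.702
grasp_force: 0.9
```

Call:
apply_moves --moves '[{"jaw": 0.7, "offset": [2, 0, 0], "rot": [0, 0, 0]}, {"jaw": 0.7, "offset": [2, 0, 0], "rot": [0, 0, 0]}, {"jaw": 0.7, "offset": [2, 0, 0], "rot": [0, 0, 0]}, {"jaw": 0.7, "offset": [1, 0, 0], "rot": [0, 0, 0]}, {"jaw": 0.7, "offset": [0, 0, 0], "rot": [0, 0, 0]}]'

```text
time_s: 12.32
eef_pos: [0.5829, 0.134, 0.0155]
eef_rot: [-0.0, 1.0, 0.015, 0.0]
wrist_force: [-0.4, -0.6, 0.2]
opening: 0.705
grasp_force: 0.1
```

No contact force from the rail yet, so I'll creep on.

Call:
apply_moves --moves '[{"jaw": 0.7, "offset": [1, 0, 0], "rot": [0, 0, 0]}, {"jaw": 0.7, "offset": [1, 0, 0], "rot": [0, 0, 0]}, {"jaw": 0.7, "offset": [1, 0, 0], "rot": [0, 0, 0]}, {"jaw": 0.7, "offset": [0, 0, 0], "rot": [0, 0, 0]}, {"jaw": 0.7, "offset": [0, 0, 0], "rot": [0, 0, 0]}]'

```text
time_s: 12.95
eef_pos: [0.5849, 0.1341, 0.0154]
eef_rot: [0.0, 1.0, 0.015, -0.001]
wrist_force: [-5.4, -0.4, 3.0]
opening: 0.702
grasp_force: 2.6
```

Call:
apply_moves --moves '[{"jaw": 0.7, "offset": [1, 0, 0], "rot": [0, 0, 0]}, {"jaw": 0.7, "offset": [1, 0, 0], "rot": [0, 0, 0]}, {"jaw": 0.7, "offset": [0, 0, 0], "rot": [0, 0, 0]}, {"jaw": 0.7, "offset": [0, 0, 0], "rot": [0, 0, 0]}, {"jaw": 0.7, "offset": [0, 0, 0], "rot": [0, 0, 0]}]'

```text
time_s: 13.58
eef_pos: [0.5848, 0.1341, 0.015]
eef_rot: [0.0, 1.0, 0.015, -0.003]
wrist_force: [-11.6, -1.7, 8.0]
opening: 0.703
grasp_force: 5.9
```

The box is firmly against the rail. I'll back off, lift and check.

Call:
apply_moves --moves '[{"jaw": 0.7, "offset": [-6, 0, 0], "rot": [0, 0, 0]}, {"jaw": 0.7, "offset": [-20, 0, 0], "rot": [0, 0, 0]}, {"jaw": 0.7, "offset": [-40, 0, -20], "rot": [0, 0, 0]}, {"jaw": 0.7, "offset": [-50, 0, -50], "rot": [0, 0, 0]}, {"jaw": 0.7, "offset": [-40, 0, -55], "rot": [0, 0, 0]}]'

```text
time_s: 14.2
eef_pos: [0.4392, 0.1296, 0.1307]
eef_rot: [-0.0, 1.0, 0.015, -0.0]
wrist_force: [0.6, 0.3, 1.1]
opening: 0.699
grasp_force: 0.0
```

Call:
apply_moves --moves '[{"jaw": 0.7, "offset": [-40, 0, -55], "rot": [0, 0, 0]}, {"jaw": 0.7, "offset": [-20, 40, -30], "rot": [0, 0, 0]}, {"jaw": 0.7, "offset": [0, 50, 0], "rot": [0, 0, 0]}, {"jaw": 0.7, "offset": [0, 50, 0], "rot": [0, 0, 0]}, {"jaw": 0.7, "offset": [0, 0, 0], "rot": [0, 0, 0]}]'

```text
time_s: 14.82
eef_pos: [0.3891, -0.0149, 0.2115]
eef_rot: [0.001, 1.0, 0.012, 0.001]
wrist_force: [0.2, 0.7, -0.5]
opening: 0.702
grasp_force: 0.0
```

```bash
python3 look.py f carton_1_mid rail mailer bottle jar; python3 -c "
from h import *
plan([])
a=cv2.imread('pics/f_scene.png');b=cv2.imread('pics/f_top.png')
cv2.imwrite('pics/f.png',np.vstack([cv2.resize(a[130:280,140:370],None,fx=2,fy=2),cv2.resize(b[130:280,140:370],None,fx=2,fy=2)])[:600])"
```

```text
scene carton_1_mid 0.67 [212. 210.] lo [0.593 0.087 0.004] hi [0.681 0.185 0.045] top [638. 134.] [ 94. 102.] 2.1
scene rail 0.57 [228. 183.] lo [ 0.68  -0.305 -0.002] hi [0.725 0.289 0.027] top [698. -15.] [ 24. 615.] 1.9
scene mailer 0.6 [274. 218.] lo [ 0.441 -0.04  -0.001] hi [0.486 0.041 0.024] top [457.   1.] [83. 32.] 89.3
scene bottle 0.57 [172. 273.] lo [0.515 0.366 0.007] hi [0.544 0.399 0.082] top [534. 380.] [25. 23.] 24.8
scene jar 0.43 [275. 183.] lo [ 0.518 -0.176  0.003] hi [ 0.606 -0.079  0.046] top [ 563. -130.] [101.  91.] 85.3
top carton_1_mid 0.6 [211. 182.] lo [0.596 0.086 0.019] hi [0.682 0.18  0.049] top [640. 134.] [91. 99.] 1.1
top rail 0.57 [266. 159.] lo [ 0.683 -0.306 -0.001] hi [0.717 0.278 0.03 ] top [698. -13.] [ 24. 607.] 2.0
top mailer 0.56 [260. 236.] lo [ 0.431 -0.04  -0.002] hi [0.475 0.023 0.538] top [449.  -6.] [66. 44.] 88.9
top bottle 0.64 [132. 214.] lo [0.518 0.357 0.011] hi [0.553 0.388 0.086] top [537. 376.] [24. 22.] 89.6
top jar 0.67 [392. 186.] lo [ 0.571 -0.446 -0.001] hi [ 0.629 -0.388  0.063] top [ 601. -417.] [58. 58.] 45.2
t 15.425 p [ 0.388 -0.012  0.211] yaw 1.8 z [-0.  0. -1.] F [-0.4  0.3  0.6] op 0.7
```

View pics/f.png

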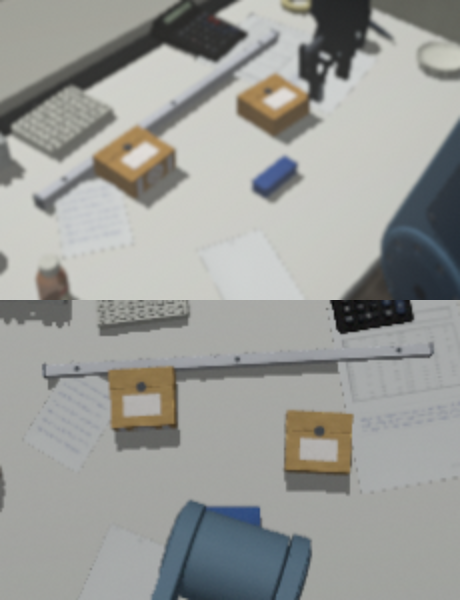

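The stamped box lies flush against the rail, with its centre within about 1 mm of target and its yaw matching the rail. The other box lies on its back short of the rail, and the bystanders haven't moved.

```bash
python3 -c "
from bench import ctrl
print(ctrl.hand_in())"
```

```text
the job is handed in; nothing more can be done
None
```

Job handed in at about 15 s: both boxes were tipped onto their backs, the stamped left one lies squarely against the rail, the unstamped right one lies well short of it, and the mailer, bottle and jar were not moved.

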